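Snap the thermometer holder onto the sloping rail and park the thermometer in it

ROBOT

A 7-joint arm with a two-finger parallel gripper is mounted at the origin on a cart in front of the work surface, level with it; the furniture and walls round the work are solid. World frame = base frame: x ahead of the robot, y to its left, z up, the work surface at z = 0. Lengths are in m, angles in rad, forces in N, time in s.
With the tool pointing down it reaches from about 0.425 to 0.825 m from the base axis. Payload 3.6 kg.
Tool frame: the origin (TCP) lies on the centre line of the jaws, within the pads' length; the fingertips stand 22 mm ahead of it and the grasp point (between the pads) lies 3 mm ahead of it; z points along the fingers, y is the line along which they close (so a half turn about z gives the same grasp; the last joint's range is limited). The gripper opens to 85 mm and grips with 20 to 120 N. Pads are 22 mm wide; open, the fingers measure 114 mm over their backs; the gripper's body (76 mm by 85 mm) begins 54 mm behind the grasp point. The pads swing forward as they close: fully open they stand 13 mm farther back than shut.
Start: joints at [0.683, 0.615, -0.013, 1.423, 0.008, 1.103, -0.04], TCP at [0.493, -0.424, 0.253] pointing down, gripper open.
Joint ranges: [-3.12, 3.12], [-0.3, 2.06], [-1.34, 1.32], [0.26, 2.42], [-1.36, 4.5], [0.01, 1.98], [-2.84, 2.84]. Speed limits (rad/s): [2.79, 2.79, 3.14, 3.14, 3.14, 3.14, 3.14].

INTERFACE

Orientations are given as a rotation vector (axis times angle).
In Python, from cell import r, snapshot, get_calibration gives the robot as it stands. The module is installed in compiled form; this text tells all that it offers.
- The arm moves only by the shell command python3 -m creep 'ROWS' [FORCE]. ROWS is text: rows parted by semicolons, each of 7 numbers parted by spaces: the closure, from -1 (fully open) to 1 (shut), then the shift along the world's x, y, z in m, then the turn, a rotation vector about the world's x, y, z in degrees. A call has exactly 5 rows; each row is the pose to reach, as a shift and turn from the pose commanded when the call began; what a row does not reach only later rows make up. A row lasts 1/8 s, in which the tool goes at most 62.5 mm and 10.7 degrees, less where a joint would pass 70% of its speed; a pose out of reach is approached as far as the arm can. A call with a gripper value outside its range is refused whole. The fingers move at their own pace and stop on an object; FORCE is the grip in N (left out, the last holds). Time passes only in rows, so rows that repeat a pose let the fingers close, or fill a call up. It gives the time, the measured TCP pose, the force, the opening and the grip force at its end, in the units of the state.
- r.read_state(): the state, without advancing time (a new reading comes with each control period).
- snapshot(name): name is "side" or "top" or "wrist"; returns (picture, depth): 400x640x3 uint8, red, green, blue; 400x640 float32, m along the optical axis (not along the pixel's ray), 0 where there is no reading.
- get_calibration(name): a dict with "camera_matrix" (3x3 intrinsics, pixels), "R" (3x3) and "t" (3): a world point X has camera coordinates R X + t. Camera axes: x right, y down, z forward; pixel columns grow to the right and rows downward; lengths in m; the calibration is good to about 2 mm. The wrist camera is an equidistant fisheye: a pixel r from the principal point sees the ray r / f radians off the axis. A picture is of the moment at which its call begins: read the wrist's pose just before it. get_calibration takes no time and is no camera call; for the wrist camera it gives the pose at the moment of the call.
- r.hand_in(): hands the job in; it is judged then, once.
The state is a dict: "time": time; "joint_positions": joint angles; "dq": joint speeds; "joint_efforts": joint torques, N m; "eef_pos": TCP position; "tcp_rot": TCP orientation; "force": force on the tool from outside, world axes, zero at the start; "wrist_torque": the same for the moment, N m; "grip_width": finger opening in m; "finger_force": force on a finger pad.
Only numpy, scipy, OpenCV 4.12 (cv2) and the standard library are available. Lean on these libraries where they do the work, as an engineer would, in place of code of your own. Each camera call takes 0.05 s, during which the arm holds its last target. There are 200 camera calls.

TASK

Push the loose thermometer holder squarely onto the round rail of the sloping steel easel, near the middle between the rail's two brackets, until its sprung arms snap round the rail and it is fully home. Then lay the probe thermometer flat in the holder's two forks, along the rail, with its handle resting in both of them and its needle pointing left (as seen from the robot), and let go. Leave the timer, tape roll, measuring spoon and bottle where they are.

Things in the scene. Friction and masses are not known exactly. Their poses are not given: they have to be found in the camera images.
- easel: Fixed easel of folded steel sheet, 180 mm wide, 100 mm deep; origin on the work surface below the rail's middle. Its flat panel slopes 28 degrees from level, rising away from the robot (+x), its face 24 mm behind the rail's axis. Two brackets 8 mm thick carry the rail 80 mm either side of its middle.
- rail_mid (a point): Middle of the fixed, bare aluminium rail, 30 mm in diameter, on its axis, 56 mm above the work surface. y: along the rail (level), free from -76 to +76 mm. z: square off the panel, up and towards the robot, 28 degrees from vertical; the holder goes on along -z. x: up the slope.
- holder_bore (a point): Centre of the round space between the two steel spring arms under the loose holder; the rail's axis when home (the block bottoms on the rail 15.5 mm above it). x: arm to arm, y: along the rail, z: away from the mouth. It starts upright on the arms' toes, 22.5 mm below. Mouth 20 mm, flared to 38 at the toes; snap takes 8 to 15 N. Once on, it may rock up to 6 degrees till a toe meets the panel.
- holder_block (a point): Centre of the holder's grey plastic block, 30 mm above the bore, same axes: 40 mm across x, 76 along y, 29.5 tall (15.5 to 45 mm above the bore). Grip its plain sides x = -20 and +20 mm at mid-length, between the forks; the arms start at its underside, keep the fingertips above that. Holder 84.5 mm tall, 44 across, about 0.17 kg.
- holder_seat (a point): Where the centre of the thermometer's handle lies when parked, 58.5 mm above the bore, same axes. Two U-shaped forks stand on the block at y = -32 and +32 mm, each 12 mm thick along y (52 mm free between them), open upwards, 32 mm wide inside across x; floors 52 mm and tips 62 mm above the bore, so the floors stand 7 mm above the block's top.
- probe_handle (a point): Centre of the white handle of the loose probe thermometer, half-way up (6.5 mm above its underside). Handle 75 mm along x, 22 wide along y, 13 thick along z, lying flat, z up; a steel needle 3.6 mm thick runs on 100 mm from its end towards +x. About 50 g.
- probe_needle (a point): Middle of the thermometer's needle, 86.5 mm from the handle's centre along +x; same axes. When parked the needle must point left, towards +y of rail_mid, well away from the tall canister on the right. (A tall upright board stands behind the left part of the worktop, from about x = 0.57 m on: swing the arm across in front of it.)
- timer_mid (a point): bystander: round kitchen timer, 68 mm across, 36 mm high, loose; its centre
- tape_mid (a point): bystander: roll of tape lying flat, 100 mm across, 25 mm high, loose; its centre
- spoon_mid (a point): bystander: grey measuring spoon, 132 mm long along its y, loose; its centre
- bottle_mid (a point): bystander: upright plastic bottle with a red cap, 46x80x221 mm, loose; its centre
There are look-alikes about, which are no part of the job. Of the things that look like the part that bears probe_handle, the larger one is meant.

How it is judged:
On the way:
1. the holder is snapped fully home on the rail, square to the panel, near the middle (x of holder_bore in the frame of rail_mid between -0.004 and 0.004 m and z of holder_bore in the frame of rail_mid between -0.004 and 0.004 m and y of holder_bore in the frame of rail_mid between -0.03 and 0.03 m and angle between the z axis of holder_bore and the z axis of rail_mid, either way round below 0.26 rad and angle between the y axis of holder_bore and the y axis of rail_mid, either way round below 0.12 rad), for 0.2 s.
At the end, for the whole second after the job is handed in: Holder on rail: bore within 4 mm of the axis, 30 mm of the middle; square to the panel within 0.26 rad, to the rail within 0.12. Handle lies in both forks: within 9 mm across, 25 mm along, 4.5 mm in height of the seat, aligned and flat within 0.2 rad, needle left. Bystanders unmoved (all of step 1 and x of probe_handle in the frame of holder_seat between -0.009 and 0.009 m and y of probe_handle in the frame of holder_seat between -0.025 and 0.025 m and z of probe_handle in the frame of holder_seat between -0.0045 and 0.0045 m and angle between the x axis of probe_handle and the y axis of holder_bore, either way round below 0.2 rad and angle between the z axis of probe_handle and the z axis of holder_bore, either way round below 0.2 rad and y of probe_needle in the frame of rail_mid above 0 m); the robot touches nothing.
It fails at once if the timer is pushed more than 30 mm (distance of timer_mid from where it was at the start of the episode above 0.03 m).
It fails at once if the tape is pushed more than 30 mm (distance of tape_mid from where it was at the start of the episode above 0.03 m).
It fails at once if the spoon is pushed more than 30 mm (distance of spoon_mid from where it was at the start of the episode above 0.03 m).
It fails at once if the bottle is pushed more than 30 mm (distance of bottle_mid from where it was at the start of the episode above 0.03 m).
It also fails if it takes over 58 s, if anything falls off the work surface, if the arm or the gripper's body presses on something with over 40 N, if the wrist force passes 120 N, or if a joint passes its speed limit or range.

## Working session

There is one attempt and no reset: what is moved stays moved. The work goes in short steps, Python scripts to look and compute and a shell command to move; the robot and the scene stay as the last step left them, time stands still between calls to the robot, and variables do not carry over. Pictures are saved under pics/ and viewed, at most 10 in all, crops included, and the job is handed in when it is done.

```bash
mkdir -p pics
cat > h.py <<'E'
import numpy as np, cv2
from cell import r, snapshot, get_calibration
def grab(n):
    c=get_calibration(n); p,d=snapshot(n)
    np.savez(f'{n}.npz',p=p,d=d,K=c['camera_matrix'],R=c['R'],t=c['t']); return p,d
def load(n): return np.load(f'{n}.npz')
def cloud(n):
    z=load(n); d=z['d']; K=z['K']; v,u=np.mgrid[0:400,0:640]
    if n=='wrist':
        x=(u-K[0,2])/K[0,0]; y=(v-K[1,2])/K[1,1]; th=np.hypot(x,y); s=np.tan(th)/np.maximum(th,1e-9)
        P=np.dstack([x*s*d,y*s*d,d])
    else: P=np.dstack([(u-K[0,2])/K[0,0]*d,(v-K[1,2])/K[1,1]*d,d])
    W=(P-z['t'])@z['R']; W[d==0]=np.nan; return W
E
python3 - <<'E'
from h import *
for n in('top','side'):
    p,d=grab(n); cv2.imwrite(f'pics/{n}0.png',cv2.resize(p[:,:,::-1],(800,500)))
    z=load(n); print(n,-z['R'].T@z['t'],z['K'][0,0])
s=r.read_state(); print(s['time'],s['eef_pos'],s['tcp_rot'],s['grip_width'],s['force'])
E
```

```text
top [ 0.46455682 -0.11041807  1.50666509] 491.04439319370744
side [0.30036656 0.71270615 0.41627586] 395.84097454975546
0.1 [ 0.49246938 -0.42325629  0.25225883] [-2.85312146e+00 -1.31001873e+00  1.57494274e-03] 0.0855113924413311 [ 0.07418964 -0.32691731 -0.11306113]
```

View pics/top0.png

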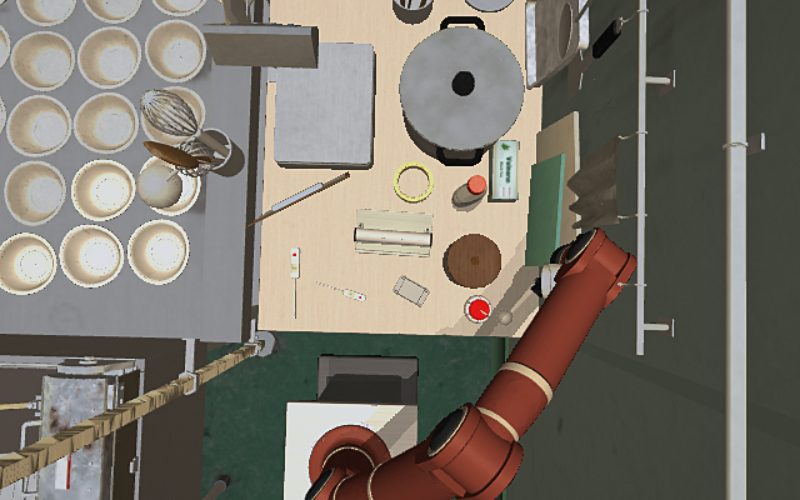

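View pics/side0.png

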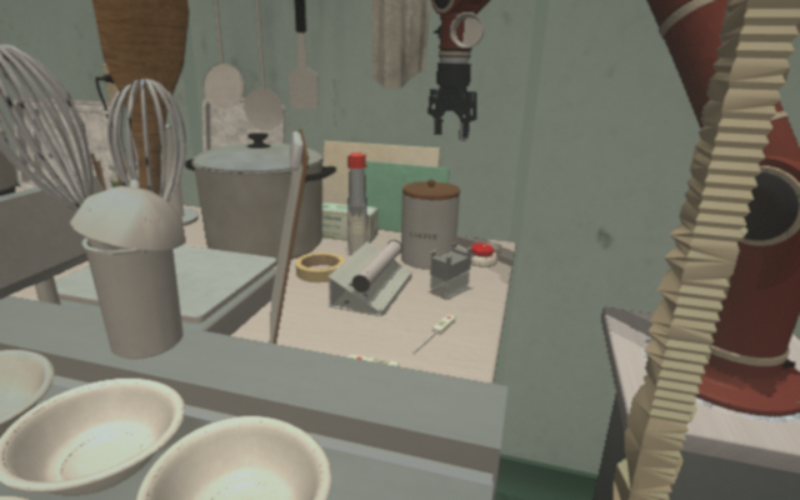

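The two thermometer candidates are at (295,262) and (352,293) in the top view. The holder is at (411,290) and the easel at (393,235). I'll check my choice in one close crop.

Run:
```python
from h import *
p=load('top')['p']; c=p[150:265,215:375]; cv2.imwrite('pics/top1.png',cv2.resize(c[:,:,::-1],None,fx=5,fy=5,interpolation=cv2.INTER_CUBIC))
W=cloud('top')
for n,(u,v) in dict(th1=(236,202),th2=(281,234),hold=(329,232),rail=(315,190)).items(): print(n,W[v,u].round(4))
```

```text
th1 [0.5114 0.1499 0.0155]
th2 [0.4179 0.0108 0.0091]
hold [ 0.4293 -0.134   0.0672]
rail [ 0.5513 -0.0897  0.0654]
```

View pics/top1.png

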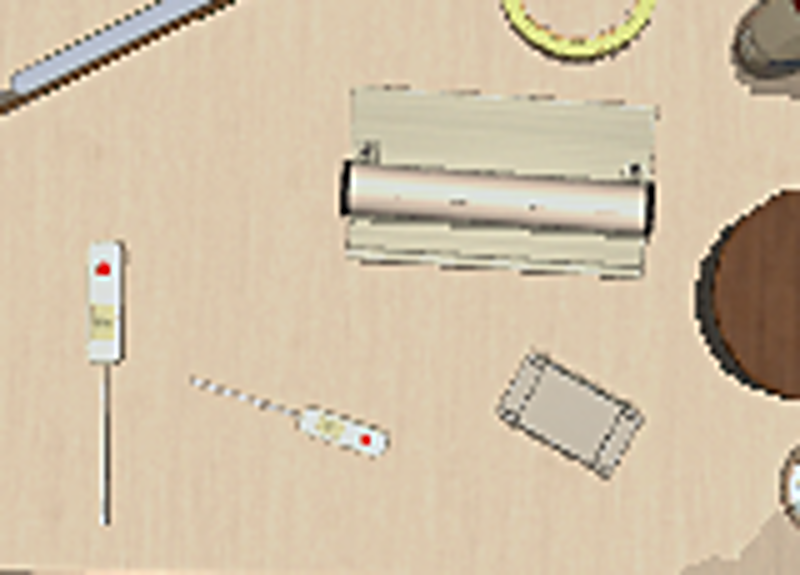

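```bash
cat > fit.py <<'E'
from h import *
from scipy.optimize import least_squares
def rect(P,m):
    Q=P[m][:,:2]; (c,s,a)=cv2.minAreaRect((Q*1000).astype(np.float32)); b=cv2.boxPoints((c,s,a)); 
    e=b[1]-b[0],b[2]-b[1]; L=max(e,key=np.linalg.norm); return np.array(c)/1000,np.array(s),np.degrees(np.arctan2(L[1],L[0])),m.sum()
def near(W,c,rad,z0,z1): return (np.hypot(W[...,0]-c[0],W[...,1]-c[1])<rad)&(W[...,2]>z0)&(W[...,2]<z1)
def rail(W):
    m=near(W,(.553,-.095),.11,.058,.08); P=W[m]; P=P[abs(P[:,1]+.095)<.065]
    f=lambda q:np.hypot((P[:,0]-q[0]-q[1]*(P[:,1]+.095))*np.cos(np.arctan(q[1])),P[:,2]-q[2])-.015
    s=least_squares(f,[.553,.06,.056],loss='soft_l1',f_scale=.001); return s.x,len(P),np.std(s.fun)
if __name__=='__main__':
    W=cloud('top')
    print('hold',rect(W,near(W,(.429,-.134),.06,.058,.1)))
    print('holdz',np.nanmedian(W[near(W,(.429,-.134),.012,.05,.1)][:,2]))
    print('probe',rect(W,near(W,(.49,.15),.055,.008,.03)))
    print('probe z',np.nanmedian(W[near(W,(.49,.15),.03,.008,.03)][:,2]))
    print('table z',np.nanmedian(W[195:200,250:270,2]))
    print('rail',rail(W))
    z=load('top')
    def pl(u,v,h):
        u=215+u/5-.4;v=150+v/5-.4
        d=z['R'].T@np.linalg.solve(z['K'],[u,v,1]); o=-z['R'].T@z['t']; return (o+d*(h-o[2])/d[2]).round(4)
    print('railends',pl(347,188,.056),pl(649,206,.056),'panel ends',pl(352,90,.11),pl(657,107,.11))
    print('probe px',pl(106,301,.013),pl(105,523,.0065),pl(106,362,.0065))
    print('hold px',[pl(a,b,.075) for a,b in((537,352),(643,415),(605,478),(500,415))])
E
python3 fit.py
```

```text
hold (array([ 0.42815021, -0.13208469]), array([75.51609802, 39.73902893]), np.float32(62.844193), np.int64(354))
holdz 0.06737613998953487
probe (array([0.48025714, 0.15308594]), array([84.70568085, 77.87506104]), np.float32(51.435764), np.int64(191))
probe z 0.013643077401469398
table z 4.0442648278286735e-05
rail (array([0.55556637, 0.0715291 , 0.05625253]), 581, np.float64(0.02499901180339848))
railends [0.5577 0.0024 0.056 ] [ 0.5519 -0.1766  0.056 ] panel ends [ 0.6104 -0.0029  0.11  ] [ 0.6053 -0.1773  0.11  ]
probe px [0.4877 0.1502 0.013 ] [0.3529 0.1471 0.0065] [0.4506 0.15   0.0065]
hold px [array([ 0.4638, -0.1126,  0.075 ]), array([ 0.4289, -0.1752,  0.075 ]), array([ 0.3918, -0.1541,  0.075 ]), array([ 0.4267, -0.0921,  0.075 ])]
```

Run:
```python
from h import *
from fit import *
W=cloud('top')
C=W[near(W,(.49,-.24),.12,.09,.3)]; C=C[C[:,1]<-.15]
print('canister',C.min(0),C.max(0),np.median(C,0), W[208,378])
P=W[near(W,(.555,-.087),.1,.062,.075)]; P=P[(abs(P[:,1]+.087)<.06)&(abs(P[:,0]-.553)<.018)]
q=[.555,.03,.056]
f=lambda q:np.hypot((P[:,0]-q[0]-q[1]*(P[:,1]+.087))*np.cos(np.arctan(q[1])),P[:,2]-q[2])-.015
s=least_squares(f,q,loss='soft_l1',f_scale=.001); print(s.x,len(P),np.std(s.fun))
s=least_squares(lambda q:f([q[0],q[1],.056]),q[:2],loss='soft_l1',f_scale=.001); print(s.x)
# panel fit: width extents
A=W[near(W,(.585,-.09),.13,.03,.11)]; print('easel y',np.percentile(A[:,1],[0,1,99,100]))
m=near(W,(.4877,.15),.045,.011,.016)&(abs(W[...,1]-.15)<.03); print(rect(W,m))
```

```text
canister [ 0.44053569 -0.3262372   0.0902371 ] [ 0.55924634 -0.20787312  0.18099866] [ 0.49944575 -0.26569771  0.16214157] [ 0.5003639  -0.26301088  0.17836434]
[0.55387458 0.03421521 0.05588662] 348 0.002225814744471151
[0.55387925 0.03421226]
easel y [-0.17821461 -0.17718848  0.00143498  0.00477282]
(array([0.48512253, 0.15101271]), array([36.71674347, 71.93247223]), np.float32(-16.666924), np.int64(107))
```

```bash
python3 -m creep '-1 -0.02 0.06 0 0 0 3; -1 -0.04 0.12 0 0 0 6; -1 -0.05 0.18 0 0 0 9; -1 -0.06 0.24 0 0 0 13; -1 -0.064 0.291 0 0 0 13'
```

```text
time: 0.72
eef_pos: [0.4278, -0.1303, 0.2532]
tcp_rot: [-2.687, -1.627, 0.001]
force: [1.0, -0.6, 0.3]
grip_width: 0.0857
finger_force: 0.0
```

Run:
```python
from h import *
from fit import *
p,d=grab('wrist'); cv2.imwrite('pics/w1.png',cv2.resize(p[:,:,::-1],(800,500)))
W=cloud('wrist'); m=near(W,(.428,-.132),.06,.058,.1); print(rect(W,m))
for z0,z1 in((.06,.07),(.076,.09)): print(rect(W,near(W,(.428,-.132),.06,z0,z1)))
P=W[near(W,(.554,-.087),.1,.06,.075)]; P=P[(abs(P[:,1]+.087)<.06)&(abs(P[:,0]-.553)<.018)]
f=lambda q:np.hypot((P[:,0]-q[0]-q[1]*(P[:,1]+.087))*np.cos(np.arctan(q[1])),P[:,2]-q[2])-.015
s=least_squares(f,[.554,.034,.056],loss='soft_l1',f_scale=.001); print('rail',s.x,len(P))
print(r.read_state()['eef_pos'])
```

```text
(array([ 0.42779193, -0.13548085]), array([76.84096527, 39.44324493]), np.float32(61.829723), np.int64(2980))
(array([ 0.43070596, -0.13037408]), array([64.81693268, 39.13861084]), np.float32(61.77039), np.int64(1904))
(array([ 0.42728598, -0.13525348]), array([75.32402039, 39.34324646]), np.float32(62.74744), np.int64(253))
rail [0.55371822 0.04033308 0.05602692] 3056
[ 0.42739279 -0.1223396   0.25314349]
```

View pics/w1.png

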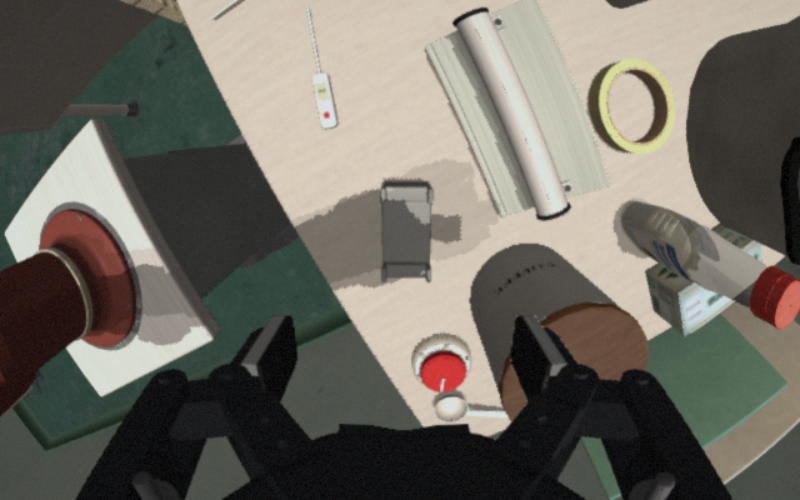

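The wrist view shows the holder at (407,230), aligned with the jaws. The canister and timer are clear, so I'm going down.

```bash
python3 -m creep '-1 -0.001 -0.001 0 0 0 0; -1 -0.001 -0.001 -0.05 0 0 0; -1 -0.001 -0.001 -0.10 0 0 0; -1 -0.001 -0.001 -0.14 0 0 0; -1 -0.001 -0.001 -0.14 0 0 0' && python3 -m creep '-1 0 0 -0.02 0 0 0; -1 0 0 -0.035 0 0 0; -1 0 0 -0.049 0 0 0; -1 0 0 -0.049 0 0 0; -1 0 0 -0.049 0 0 0'
```

```text
time: 1.4
eef_pos: [0.4259, -0.1348, 0.1109]
tcp_rot: [-2.686, -1.62, 0.009]
force: [0.2, -1.4, 0.7]
grip_width: 0.0853
finger_force: 0.0
time: 2.02
eef_pos: [0.4285, -0.134, 0.065]
tcp_rot: [2.688, 1.625, 0.001]
force: [1.0, 0.0, 0.6]
grip_width: 0.0853
finger_force: 0.0
```

```bash
python3 -m creep '0.3 0 0 0 0 0 0; 0.3 0 0 0 0 0 0; 0.3 0 0 0 0 0 0; 0.3 0 0 0 0 0 0; 0.3 0 0 0 0 0 0' 80; python3 -m creep '0.3 0 0 0 0 0 0; 0.3 0 0 0 0 0 0; 0.3 0 0 0 0 0 0; 0.3 0 0 0 0 0 0; 0.3 0 0 0 0 0 0'
```

```text
time: 2.65
eef_pos: [0.4282, -0.1337, 0.0649]
tcp_rot: [2.688, 1.625, 0.001]
force: [-1.0, -0.5, 4.4]
grip_width: 0.0388
finger_force: 79.8
time: 3.28
eef_pos: [0.4282, -0.1337, 0.0649]
tcp_rot: [2.688, 1.625, 0.001]
force: [-0.1, -0.3, 5.0]
grip_width: 0.0382
finger_force: 79.8
```

```bash
python3 -m creep '0.5 0 0 0.03 0 0 0; 0.5 0 0 0.07 0 0 8; 0.5 0 0 0.10 0 0 16; 0.5 0 0 0.13 0 0 25.7; 0.5 0 0 0.13 0 0 25.7'
python3 - <<'E'
from scipy.spatial.transform import Rotation as R; import numpy as np
print(R.from_rotvec(-28*np.array([.037,1,0])/np.hypot(.037,1),degrees=True).as_rotvec(degrees=True))
E
```

```text
time: 3.9
eef_pos: [0.4288, -0.134, 0.1958]
tcp_rot: [2.259, 2.179, 0.004]
force: [-0.4, 0.2, -2.4]
grip_width: 0.0388
finger_force: 81.5
[ -1.03529159 -27.98085366  -0.        ]
```

```bash
python3 -m creep '0.5 0.02 0.02 0 -0.3 -9 0; 0.5 0.05 0.04 0 -0.7 -19 0; 0.5 0.071 0.048 -0.02 -1 -28 0; 0.5 0.071 0.048 -0.034 -1 -28 0; 0.5 0.071 0.048 -0.034 -1 -28 0'; python3 -m creep '0.5 0 0 0 0 0 0; 0.5 0 0 0 0 0 0; 0.5 0 0 0 0 0 0; 0.5 0 0 0 0 0 0; 0.5 0 0 0 0 0 0';  python3 - <<'E'
from h import *
from scipy.spatial.transform import Rotation as R
s=r.read_state(); M=R.from_rotvec(s['tcp_rot']).as_matrix(); print(s['eef_pos'],M.round(3))
p,d=grab('side'); cv2.imwrite('pics/s2.png',cv2.resize(p[180:250,230:350,::-1],None,fx=6,fy=6,interpolation=cv2.INTER_CUBIC))
z=load('side')
m=np.array([.5538,-.088,.056]); yr=np.array([.037,1,0])/np.hypot(.037,1); zr=-np.sin(np.radians(28))*np.array([yr[1],-yr[0],0])+np.cos(np.radians(28))*np.array([0,0,1]); xr=np.cross(yr,zr)
Q=np.array([xr,yr,zr]); print('TCP rail frame',Q@(s['eef_pos']-m)); print('tool in rail',(Q@M).round(3))
print('force',s['force'])
E
```

```text
time: 4.53
eef_pos: [0.5025, -0.0873, 0.1741]
tcp_rot: [1.997, 1.927, 0.458]
force: [0.7, -0.2, -1.4]
grip_width: 0.0384
finger_force: 85.4
time: 5.15
eef_pos: [0.5042, -0.088, 0.1766]
tcp_rot: [1.991, 1.925, 0.462]
force: [0.8, -0.3, -2.5]
grip_width: 0.0386
finger_force: 85.4
[ 0.50420239 -0.08800679  0.176607  ] [[ 0.034  0.892  0.452]
 [ 0.999 -0.031 -0.013]
 [ 0.002  0.452 -0.892]]
TCP rail frame [ 0.01285963 -0.00184064  0.12975829]
tool in rail [[-0.002  1.    -0.02 ]
 [ 1.     0.002  0.003]
 [ 0.003 -0.02  -1.   ]]
force [ 0.82889657 -0.31262734 -2.49205064]
```

View pics/s2.png

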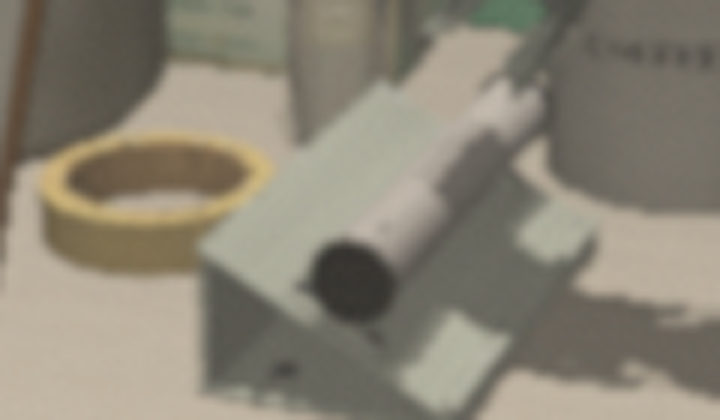

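```bash
python3 - <<'E'
from h import *
s=r.read_state(); print(s['joint_positions'].round(3) if hasattr(s['joint_positions'],'round') else s['joint_positions'])
E
python3 -m creep '0.5 0 0 -0.01 0 0 0; 0.5 0 0 -0.017 0 0 0; 0.5 0 0 -0.017 0 0 0; 0.5 0 0 -0.017 0 0 0; 0.5 0 0 -0.017 0 0 0'
python3 - <<'E'
from h import *
s=r.read_state(); print(np.round(s['joint_positions'],3))
E
```

```text
[ 0.288  0.407 -0.167  2.265  0.929  0.015 -0.811]
time: 5.82
eef_pos: [0.5039, -0.0883, 0.1593]
tcp_rot: [1.993, 1.925, 0.462]
force: [1.1, -0.8, -1.7]
grip_width: 0.0385
finger_force: 85.5
[ 0.5    0.474 -0.461  2.277  1.813  0.162 -1.681]
```

```bash
cat > go.py <<'E'
import sys
from h import *
from scipy.spatial.transform import Rotation as R
s=r.read_state(); M=R.from_rotvec(s['tcp_rot']).as_matrix()
m=np.array([.5538,-.088,.056]); yr=np.array([.037,1,0])/np.hypot(.037,1); zr=-np.sin(np.radians(28))*np.array([yr[1],-yr[0],0])+np.cos(np.radians(28))*np.array([0,0,1]); xr=np.cross(yr,zr)
Q=np.array([xr,yr,zr]).T
off=float(sys.argv[1]) # TCP height above rail axis
T=Q@np.array([[0,1,0],[1,0,0],[0,0,-1.]])
print('t',s['time'],'TCP rail',(Q.T@(s['eef_pos']-m)).round(4),'shift',(m+off*zr-s['eef_pos']).round(4),'turn',R.from_matrix(T@M.T).as_rotvec(degrees=True).round(2))
print('F rail',(Q.T@np.array(s['force'])).round(1),'j',np.round(s['joint_positions'],2),'zr',zr.round(3),'w',s['grip_width'])
E
python3 go.py 0.117
```

```text
t 5.825 TCP rail [ 0.0045 -0.0021  0.1146] shift [-0.005   0.0023  0.    ] turn [-0.22 -1.19 -0.18]
F rail [ 0.2 -0.7 -2. ] j [ 0.5   0.47 -0.46  2.28  1.81  0.16 -1.68] zr [-0.469  0.017  0.883] w 0.038495587179800124
```

```bash
python3 -m creep '0.5 0 0 0 0 0 0; 0.5 0 0 -0.005 0 0 0; 0.5 0 0 -0.01 0 0 0; 0.5 0 0 -0.01 0 0 0; 0.5 0 0 -0.01 0 0 0'; python3 go.py 0.1
```

```text
time: 6.45
eef_pos: [0.5043, -0.0879, 0.1495]
tcp_rot: [1.991, 1.925, 0.461]
force: [0.1, -0.1, -1.8]
grip_width: 0.0386
finger_force: 85.5
t 6.45 TCP rail [ 0.0002 -0.0017  0.1058] shift [ 0.0026  0.0016 -0.0052] turn [-0.15 -1.16 -0.22]
F rail [-0.7 -0.1 -1.6] j [ 0.55  0.51 -0.53  2.28  1.9   0.22 -1.76] zr [-0.469  0.017  0.883] w 0.03860590196279107
```

```bash
python3 -m creep '0.6 0.002 0.001 -0.004 -0.1 -0.5 -0.2; 0.6 0.004 0.0014 -0.009 -0.2 -1.2 -0.2; 0.6 0.007 0.0014 -0.014 -0.2 -1.2 -0.2; 0.6 0.007 0.0014 -0.014 -0.2 -1.2 -0.2; 0.6 0.007 0.0014 -0.014 -0.2 -1.2 -0.2' 110; python3 go.py 0.075;  python3 - <<'E'
from h import *
p,d=grab('side'); cv2.imwrite('pics/s3.png',cv2.resize(p[160:260,230:370,::-1],None,fx=5.7,fy=5.7,interpolation=cv2.INTER_CUBIC))
E
```

```text
time: 7.08
eef_pos: [0.5113, -0.0866, 0.1357]
tcp_rot: [1.979, 1.908, 0.476]
force: [0.0, 0.3, -2.3]
grip_width: 0.0378
finger_force: 114.1
t 7.075 TCP rail [-0.0001 -0.0001  0.0903] shift [ 0.0073 -0.0001 -0.0134] turn [ 0.06  0.05 -0.01]
F rail [-1.1  0.3 -2.1] j [ 0.61  0.57 -0.64  2.29  2.02  0.32 -1.87] zr [-0.469  0.017  0.883] w 0.03778273078997861
```

View pics/s3.png

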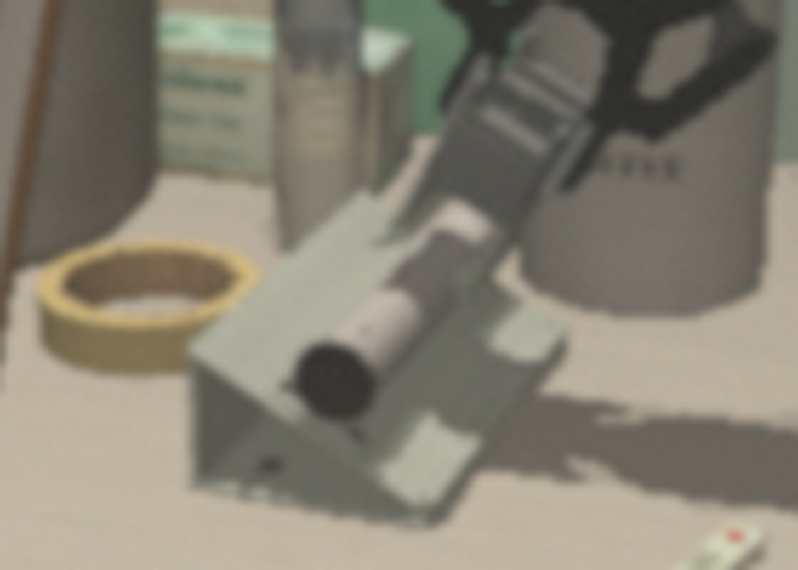

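The side view shows the holder just above the rail at (455,215), square and centred. I'm pushing on along -z.

```bash
python3 -m creep '0.6 0.0023 0 -0.0044 0 0 0; 0.6 0.0047 0 -0.0088 0 0 0; 0.6 0.007 0 -0.0132 0 0 0; 0.6 0.0094 0 -0.0177 0 0 0; 0.6 0.0094 0 -0.0177 0 0 0'; python3 go.py 0.055
```

```text
time: 7.75
eef_pos: [0.5206, -0.0865, 0.1172]
tcp_rot: [1.98, 1.909, 0.476]
force: [-0.1, 0.6, -2.3]
grip_width: 0.0381
finger_force: 114.1
t 7.75 TCP rail [-0.0006  0.0002  0.0697] shift [ 0.0074 -0.0005 -0.0127] turn [ 0.01  0.   -0.01]
F rail [-1.2  0.6 -2. ] j [ 0.61  0.64 -0.67  2.29  2.07  0.38 -1.91] zr [-0.469  0.017  0.883] w 0.03805642923057481
```

```bash
python3 -m creep '0.6 0.002 0 -0.0035 0 0 0; 0.6 0.0035 0 -0.006 0 0 0; 0.6 0.0055 0 -0.0095 0 0 0; 0.6 0.0074 0 -0.013 0 0 0; 0.6 0.0074 0 -0.013 0 0 0'; python3 go.py 0.0424
```

```text
time: 8.38
eef_pos: [0.5279, -0.0862, 0.1055]
tcp_rot: [1.978, 1.908, 0.477]
force: [-3.6, -0.6, 5.1]
grip_width: 0.0382
finger_force: 115.8
t 8.375 TCP rail [0.0003 0.0008 0.0559] shift [ 0.006  -0.001  -0.0121] turn [ 0.06  0.11 -0.03]
F rail [-0.8 -0.7  6.2] j [ 0.61  0.67 -0.68  2.28  2.1   0.41 -1.93] zr [-0.469  0.017  0.883] w 0.038236159593405095
```

```bash
python3 -m creep '0.6 0.002 0 -0.0035 0 0 0; 0.6 0.0035 0 -0.006 0 0 0; 0.6 0.0055 -0.0005 -0.0095 0 0 0; 0.6 0.0065 -0.0005 -0.012 0 0 0; 0.6 0.0065 -0.0005 -0.012 0 0 0'; python3 go.py 0.0424
```

```text
time: 9.0
eef_pos: [0.5344, -0.0873, 0.0932]
tcp_rot: [1.978, 1.907, 0.475]
force: [-4.3, -0.3, 5.0]
grip_width: 0.0381
finger_force: 115.9
t 9.0 TCP rail [ 0.0003 -0.      0.0419] shift [-0.0005  0.      0.0003] turn [ 0.12  0.09 -0.  ]
F rail [-1.4 -0.4  6.4] j [ 0.61  0.71 -0.69  2.27  2.12  0.44 -1.94] zr [-0.469  0.017  0.883] w 0.0381129728617204
```

```bash
python3 -m creep '0.6 0.0005 0 -0.001 0 0 0; 0.6 0.001 0 -0.0018 0 0 0; 0.6 0.0014 0 -0.0026 0 0 0; 0.6 0.0014 0 -0.0026 0 0 0; 0.6 0.0014 0 -0.0026 0 0 0'; python3 go.py 0.0424
```

```text
time: 9.62
eef_pos: [0.5344, -0.0872, 0.093]
tcp_rot: [1.975, 1.906, 0.474]
force: [-19.3, -2.8, 32.6]
grip_width: 0.0379
finger_force: 119.9
t 9.625 TCP rail [0.0003 0.     0.0417] shift [-0.0005 -0.      0.0005] turn [ 0.27  0.21 -0.02]
F rail [-1.6 -3.6 37.8] j [ 0.61  0.71 -0.69  2.27  2.13  0.45 -1.95] zr [-0.469  0.017  0.883] w 0.037902207053372716
```

It has bottomed: the force rose to 38 N with no further travel, with the TCP where expected. I'll ease off, open and retreat along +z.

```bash
python3 -m creep '0.6 -0.001 0 0.002 0 0 0; 0.6 -0.0014 0 0.0026 0 0 0; -1 -0.0014 0 0.0026 0 0 0; -1 -0.0014 0 0.0026 0 0 0; -1 -0.0014 0 0.0026 0 0 0'; python3 -m creep '-1 0 0 0 0 0 0; -1 -0.012 0 0.022 0 0 0; -1 -0.024 0 0.044 0 0 0; -1 -0.035 0.0 0.066 0 0 0; -1 -0.045 0.0 0.085 0 0 0'; python3 go.py 0.15
```

```text
time: 10.25
eef_pos: [0.5348, -0.087, 0.0925]
tcp_rot: [1.979, 1.908, 0.476]
force: [0.7, 0.2, -0.9]
grip_width: 0.0854
finger_force: 0.0
time: 10.88
eef_pos: [0.4891, -0.087, 0.1785]
tcp_rot: [1.979, 1.908, 0.477]
force: [-0.7, -0.4, -0.5]
grip_width: 0.0854
finger_force: 0.0
t 10.875 TCP rail [ 0.0004 -0.0014  0.1386] shift [-0.0056  0.0016  0.0099] turn [ 0.02  0.07 -0.03]
F rail [-0.8 -0.4 -0.1] j [ 0.52  0.42 -0.48  2.31  1.82  0.15 -1.69] zr [-0.469  0.017  0.883] w 0.08541869936567587
```

Run:
```python
from h import *
p,d=grab('wrist'); cv2.imwrite('pics/w2.png',cv2.resize(p[:,:,::-1],(800,500)))
m=np.array([.5538,-.088,.056]); yr=np.array([.037,1,0])/np.hypot(.037,1); zr=-np.sin(np.radians(28))*np.array([yr[1],-yr[0],0])+np.cos(np.radians(28))*np.array([0,0,1]); xr=np.cross(yr,zr)
Q=np.array([xr,yr,zr]).T
for n in('wrist','top'):
    if n=='top': grab('top')
    L=(cloud(n)-m)@Q
    s=(abs(L[...,0])<.017)&(abs(L[...,1])<.024)&(L[...,2]>.02)&(L[...,2]<.06)
    P=L[s]; 
    if len(P)>20:
        A=np.c_[P[:,:2],np.ones(len(P))]; c,*_=np.linalg.lstsq(A,P[:,2],rcond=None); print(n,len(P),'block top med',np.median(P[:,2]),'slopes',c)
    a=(abs(L[...,0])<.04)&(abs(L[...,1])<.06)&(L[...,2]>.035)&(L[...,2]<.07); B=L[a]
    if len(B): print(np.percentile(B,[1,50,99],axis=0).round(4), cv2.minAreaRect((B[:,:2]*1000).astype(np.float32)))
```

```text
wrist 2724 block top med 0.04554134740110684 slopes [ 0.07200147 -0.00187208  0.04558798]
[[-0.024  -0.038   0.0407]
 [-0.004   0.0005  0.0462]
 [ 0.0154  0.0365  0.0635]] ((-4.219854354858398, -1.2884292602539062), (76.4808578491211, 41.72237777709961), 89.75130462646484)
top 106 block top med 0.04331749609006452 slopes [-0.21081356  0.00449998  0.04298926]
[[-0.0233 -0.0355  0.0359]
 [ 0.0019 -0.0069  0.0473]
 [ 0.0195  0.0393  0.0653]] ((-1.9025840759277344, 1.6465110778808594), (76.04791259765625, 45.14760971069336), 88.49597930908203)
```

View pics/w2.png

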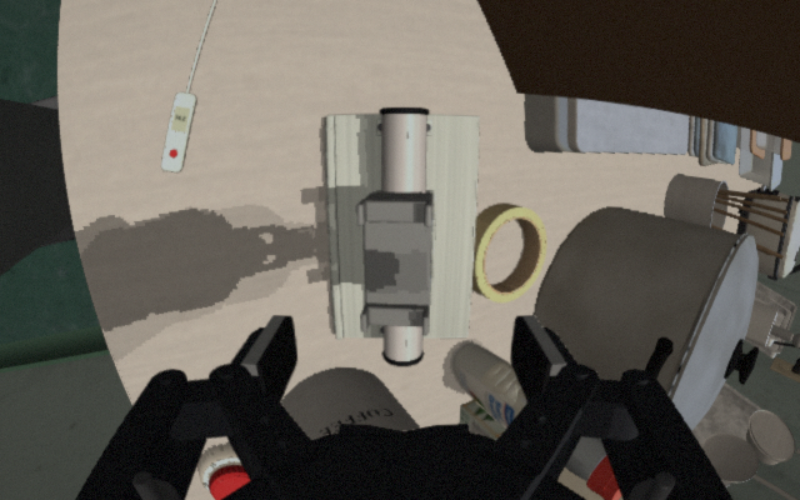

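The wrist view shows the holder home on the rail at (397,262), rocked about 4° towards the robot, within its stated play. Next is the larger probe, off to the left.

```bash
python3 -m creep '-1 0 0.02 0.02 0 9 0; -1 0 0.06 0.03 0.5 18 0; -1 0 0.10 0.03 1 28 0; -1 0 0.14 0.03 1 28 0; -1 0 0.18 0.03 1 28 0'
python3 - <<'E'
from h import *
print(np.round(r.read_state()['joint_positions'],2))
E
python3 -m creep '-1 0 0.01 0 0 0 10; -1 0 0.03 0 0 0 20; -1 0 0.05 0 0 0 30; -1 0 0.057 0 0 0 40; -1 0 0.057 0 0 0 50';python3 - <<'E'
from h import *
print(np.round(r.read_state()['joint_positions'],2))
E
```

```text
time: 11.6
eef_pos: [0.4923, 0.0544, 0.2056]
tcp_rot: [2.256, 2.17, 0.007]
force: [2.7, -2.3, -0.6]
grip_width: 0.0852
finger_force: 0.0
[ 0.41  0.56 -0.86  1.92  0.55  0.91 -0.76]
time: 12.22
eef_pos: [0.4929, 0.1113, 0.2046]
tcp_rot: [1.116, 2.925, 0.024]
force: [-0.7, -0.3, -0.4]
grip_width: 0.0858
finger_force: 0.0
[ 0.42  0.67 -1.09  1.89  0.71  1.01 -0.14]
```

```bash
python3 -m creep '-1 0 0.01 0 0 0 10; -1 0 0.02 0 0 0 20; -1 -0.004 0.03 0 0 0 30; -1 -0.004 0.037 0 0 0 40; -1 -0.004 0.037 0 0 0 43'; python3 -m creep '-1 0 0 0 0 0 0; -1 0 0 0 0 0 0; -1 0 0 0 0 0 0; -1 0 0 0 0 0 0; -1 0 0 0 0 0 0'
python3 - <<'E'
from h import *
from scipy.spatial.transform import Rotation as R
s=r.read_state();print(s['time'],s['eef_pos'],np.round(s['joint_positions'],2),R.from_rotvec(s['tcp_rot']).as_matrix().round(3))
p,d=grab('wrist'); cv2.imwrite('pics/w3.png',cv2.resize(p[:,:,::-1],(800,500)))
np.save('pc.npy',cloud('wrist'))
E
```

```text
time: 12.85
eef_pos: [0.489, 0.1478, 0.2044]
tcp_rot: [-0.027, 3.138, 0.03]
force: [-0.5, -0.4, 0.2]
grip_width: 0.0856
finger_force: 0.0
time: 13.48
eef_pos: [0.489, 0.1478, 0.2054]
tcp_rot: [-0.022, 3.136, 0.029]
force: [-0.5, 0.5, 0.2]
grip_width: 0.0858
finger_force: 0.0
13.475 [0.48898464 0.14775553 0.20540739] [ 0.41  0.77 -1.26  1.87  0.82  1.12  0.42] [[-1.    -0.014  0.005]
 [-0.014  1.     0.019]
 [-0.005  0.019 -1.   ]]
```

View pics/w3.png

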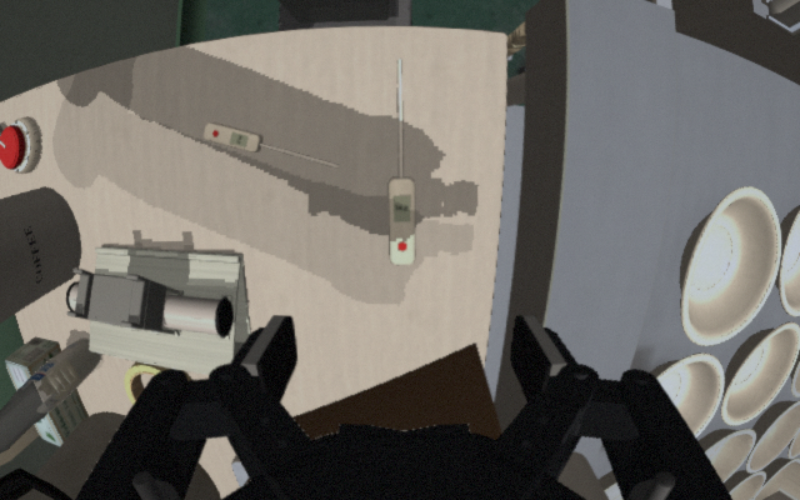

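The wrist view shows the probe handle at (402,221), spanning (389..415, 178..265), with its needle tip at (400,60). I'll work out its pose.

Run:
```python
from h import *
W=np.load('pc.npy'); z=load('wrist')
def pl(u,v,h):
    K=z['K'];u=u*.8;v=v*.8;x=(u-K[0,2])/K[0,0];y=(v-K[1,2])/K[1,1];th=np.hypot(x,y);c=np.array([x/th*np.sin(th),y/th*np.sin(th),np.cos(th)])
    d=z['R'].T@c;o=-z['R'].T@z['t'];return (o+d*(h-o[2])/d[2]).round(4)
print('top end',pl(402,178,.013),pl(402,265,.013),pl(389,221,.013),pl(415,221,.013),'tip',pl(400,60,.0065))
m=(abs(W[...,0]-.487)<.06)&(abs(W[...,1]-.15)<.025)&(W[...,2]>.009)&(W[...,2]<.02)
P=W[m];print(len(P),cv2.minAreaRect((P[:,:2]*1000).astype(np.float32)),np.median(P,0))
```

```text
top end [0.4496 0.1481 0.013 ] [0.5242 0.1492 0.013 ] [0.4856 0.1379 0.013 ] [0.4854 0.1595 0.013 ] tip [0.3522 0.1451 0.0065]
1424 ((477.3065185546875, 147.73025512695312), (92.40262603759766, 21.21090316772461), 1.2952460050582886) [0.48461772 0.14809926 0.01315237]
```

```bash
python3 - <<'E'
from h import *
W=np.load('pc.npy')
for y in (.17,.18,.19,.2,.21,.22,.23,.25,.28):
    m=(abs(W[...,0]-.487)<.04)&(abs(W[...,1]-y)<.005); print(y,np.percentile(W[m][:,2],[50,95]).round(3) if m.any() else None)
E
python3 -m creep '-0.1 -0.001 0.001 -0.03 -1.1 0.3 0; -0.1 -0.001 0.001 -0.06 -1.1 0.3 0; -0.1 -0.001 0.001 -0.09 -1.1 0.3 0; -0.1 -0.001 0.001 -0.105 -1.1 0.3 0; -0.1 -0.001 0.001 -0.105 -1.1 0.3 0' 40
```

```text
0.17 [0.271 0.283]
0.18 [0.263 0.282]
0.19 [0.223 0.259]
0.2 [0.253 0.289]
0.21 [0.26 0.29]
0.22 [0.001 0.271]
0.23 [0.    0.001]
0.25 [0.057 0.087]
0.28 [0.088 0.089]
time: 14.15
eef_pos: [0.4877, 0.1487, 0.0998]
tcp_rot: [0.023, -3.14, 0.001]
force: [-0.2, -0.0, 0.1]
grip_width: 0.047
finger_force: 0.0
```

```bash
python3 -m creep '-0.1 0 0 -0.03 0 0 0; -0.1 0 0 -0.055 0 0 0; -0.1 0 0 -0.068 0 0 0; -0.1 0 0 -0.074 0 0 0; -0.1 0 0 -0.074 0 0 0' 40;  python3 -m creep '0.7 0 0 0 0 0 0; 0.7 0 0 0 0 0 0; 0.7 0 0 0 0 0 0; 0.7 0 0 0 0 0 0; 0.7 0 0 0 0 0 0' 40
```

```text
time: 14.78
eef_pos: [0.4883, 0.1491, 0.0268]
tcp_rot: [-0.023, 3.141, 0.0]
force: [-0.2, -0.2, -0.1]
grip_width: 0.0469
finger_force: 0.0
time: 15.4
eef_pos: [0.4885, 0.1492, 0.0273]
tcp_rot: [-0.023, 3.14, 0.0]
force: [-0.2, -0.2, 5.2]
grip_width: 0.0202
finger_force: 40.4
```

```bash
python3 -m creep '0.7 0 0 0.02 0 0 0; 0.7 0 0 0.07 0 0 0; 0.7 0 0 0.12 0 0 0; 0.7 0 -0.03 0.17 0 0 0; 0.7 0 -0.06 0.18 0 0 0' 40;  python3 -m creep '0.7 0 -0.03 0 0 0 -10; 0.7 0 -0.06 0 0 0 -20; 0.7 0 -0.09 0 0 0 -30; 0.7 0 -0.11 0 0 0 -40; 0.7 0 -0.13 0 0 0 -50'; python3 -m creep '0.7 0 -0.02 0 0 0 -10; 0.7 0 -0.03 0 0 0 -20; 0.7 0 -0.04 0 0 0 -30; 0.7 0 -0.046 0 0 0 -38; 0.7 0 -0.046 0 0 0 -43'; python3 go.py 0.14
```

```text
time: 16.02
eef_pos: [0.489, 0.0895, 0.2095]
tcp_rot: [-0.025, 3.136, 0.002]
force: [0.4, 0.6, -0.8]
grip_width: 0.0204
finger_force: 39.7
time: 16.65
eef_pos: [0.4875, -0.0422, 0.206]
tcp_rot: [-1.315, -2.852, 0.001]
force: [0.1, 0.3, -0.5]
grip_width: 0.0211
finger_force: 39.7
time: 17.27
eef_pos: [0.4875, -0.0879, 0.206]
tcp_rot: [-2.267, -2.174, 0.002]
force: [0.5, 0.2, -1.1]
grip_width: 0.0205
finger_force: 39.7
t 17.275 TCP rail [ 0.0119 -0.0024  0.1636] shift [ 0.0007  0.0024 -0.0264] turn [ -1.09 -28.05   0.29]
F rail [-0.1  0.2 -1.2] j [ 0.71  0.57 -0.87  1.91  0.54  0.92 -0.47] zr [-0.469  0.017  0.883] w 0.02049534051549923
```

```bash
python3 -m creep '0.7 0 0 0 -0.3 -8 0; 0.7 0 0 0 -0.6 -16 0; 0.7 0 0.001 -0.01 -0.9 -24 0.2; 0.7 0.003 0.002 -0.02 -1.1 -31 0.3; 0.7 0.003 0.002 -0.03 -1.1 -31 0.3'; python3 -m creep '0.7 0 0 0 0 0 0; 0.7 0 0 -0.005 0 0 0; 0.7 0 0 -0.01 0 0 0; 0.7 0 0 -0.01 0 0 0; 0.7 0 0 -0.01 0 0 0';python3 go.py 0.11
```

```text
time: 17.9
eef_pos: [0.4837, -0.0941, 0.1823]
tcp_rot: [1.985, 1.915, 0.414]
force: [-0.1, -0.4, -1.8]
grip_width: 0.0208
finger_force: 39.7
time: 18.52
eef_pos: [0.4846, -0.0943, 0.1725]
tcp_rot: [1.987, 1.915, 0.415]
force: [0.2, 0.2, -0.3]
grip_width: 0.0205
finger_force: 39.7
t 18.525 TCP rail [-0.0062 -0.0088  0.1352] shift [ 0.0176  0.0082 -0.0194] turn [ 1.68 -1.76  0.44]
F rail [ 0.   0.2 -0.3] j [ 0.66  0.46 -0.68  2.3   1.6   0.29 -1.47] zr [-0.469  0.017  0.883] w 0.020471341600318816
```

```bash
python3 -m creep '0.7 0.004 0.003 -0.006 0.6 -1.5 0.2; 0.7 0.008 0.006 -0.014 1.2 -3 0.4; 0.7 0.013 0.008 -0.0217 1.6 -4.7 0.5; 0.7 0.013 0.008 -0.0217 1.6 -4.7 0.5; 0.7 0.013 0.008 -0.0217 1.6 -4.7 0.5';python3 go.py 0.11
python3 -m creep '0.7 0 0 0 0 0 0; 0.7 0 0 0 0 0 0; 0.7 0 0 0 0 0 0; 0.7 0 0 0 0 0 0; 0.7 0 0 0 0 0 0';python3 go.py 0.11
```

```text
time: 19.15
eef_pos: [0.4975, -0.0864, 0.1508]
tcp_rot: [1.949, 1.878, 0.52]
force: [-0.0, -0.1, -0.5]
grip_width: 0.0206
finger_force: 39.7
t 19.15 TCP rail [-0.0052 -0.0005  0.1102] shift [0.0047 0.0004 0.0023] turn [ 0.1   2.92 -0.  ]
F rail [-0.2 -0.1 -0.4] j [ 0.75  0.59 -0.84  2.35  2.05  0.43 -1.9 ] zr [-0.469  0.017  0.883] w 0.02055727080132548
time: 19.77
eef_pos: [0.4973, -0.0863, 0.1505]
tcp_rot: [1.948, 1.878, 0.52]
force: [-0.5, 1.0, -0.4]
grip_width: 0.0206
finger_force: 39.7
t 19.775 TCP rail [-0.0056 -0.0004  0.1099] shift [0.0049 0.0002 0.0027] turn [ 0.08  2.92 -0.03]
F rail [-0.7  1.  -0.1] j [ 0.75  0.59 -0.84  2.35  2.06  0.43 -1.9 ] zr [-0.469  0.017  0.883] w 0.020634707379925177
```

```bash
python3 -m creep '0.7 0.004 0 -0.007 0 0 0; 0.7 0.008 0 -0.014 0 0 0; 0.7 0.012 -0.0005 -0.02 0 0 0; 0.7 0.0138 -0.0005 -0.026 0 0 0; 0.7 0.0138 -0.0005 -0.026 0 0 0';python3 go.py 0.0792
python3 - <<'E'
from h import *
p,d=grab('side'); cv2.imwrite('pics/s4.png',cv2.resize(p[150:250,230:370,::-1],None,fx=5.7,fy=5.7,interpolation=cv2.INTER_CUBIC))
E
```

```text
time: 20.4
eef_pos: [0.511, -0.0867, 0.1237]
tcp_rot: [1.95, 1.879, 0.52]
force: [-0.3, -0.8, -2.0]
grip_width: 0.0203
finger_force: 39.7
t 20.4 TCP rail [-0.0061 -0.0003  0.0799] shift [0.0057 0.0001 0.0022] turn [ 0.02  2.86 -0.02]
F rail [-1.2 -0.8 -1.6] j [ 0.73  0.68 -0.85  2.34  2.12  0.51 -1.94] zr [-0.469  0.017  0.883] w 0.02034280060695827
```

View pics/s4.png

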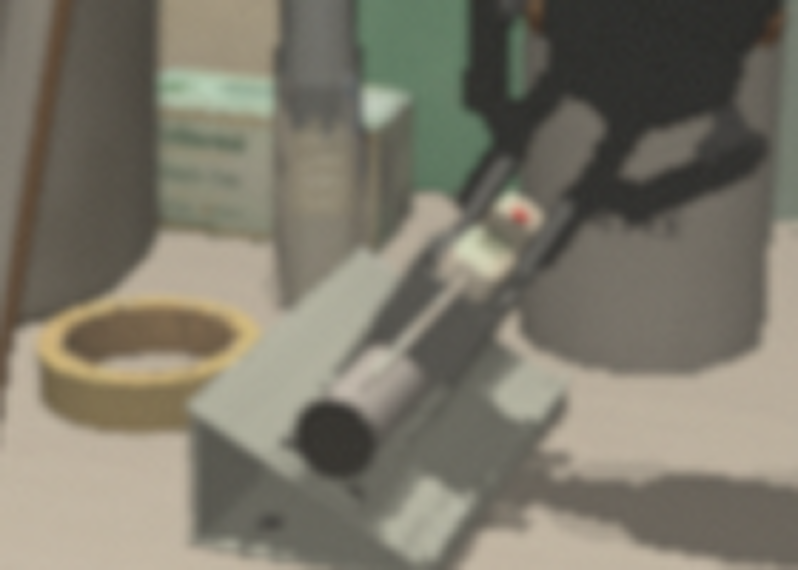

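```bash
python3 -m creep '0.7 0.0005 0 -0.001 0 0 0; 0.7 0.001 0 -0.0015 0 0 0; 0.7 0.001 0 -0.002 0 0 0; 0.7 0.001 0 -0.002 0 0 0; 0.7 0.001 0 -0.002 0 0 0' 20;python3 go.py 0.0792
```

```text
time: 21.08
eef_pos: [0.5128, -0.0868, 0.1233]
tcp_rot: [1.946, 1.877, 0.521]
force: [-0.8, 0.3, 5.3]
grip_width: 0.0204
finger_force: 40.4
t 21.075 TCP rail [-0.0046 -0.0004  0.0786] shift [0.0038 0.0002 0.0027] turn [ 0.13  3.05 -0.04]
F rail [1.8 0.3 5.1] j [ 0.73  0.68 -0.85  2.34  2.12  0.52 -1.94] zr [-0.469  0.017  0.883] w 0.0204240576493875
```

The handle has met the fork floors lightly (about 5 N at the expected height), so I'm releasing and retreating.

```bash
python3 -m creep '0.7 0 0 0.0005 0 0 0; -0.3 0 0 0.0005 0 0 0; -0.3 0 0 0.0005 0 0 0; -0.3 0 0 0.0005 0 0 0; -0.3 0 0 0.0005 0 0 0' 20; python3 -m creep '-0.3 -0.005 0 0.009 0 0 0; -0.3 -0.012 0 0.022 0 0 0; -0.3 -0.024 0 0.044 0 0 0; -0.3 -0.035 0.0 0.066 0 0 0; -0.3 -0.045 0.0 0.09 0 0 0'; python3 -m creep '-0.3 0 0 0 0 0 0; -0.3 0 0 0 0 0 0; -0.3 0 0 0 0 0 0; -0.3 0 0 0 0 0 0; -0.3 0 0 0 0 0 0'
python3 - <<'E'
from h import *
p,d=grab('wrist'); a=cv2.resize(p[:,:,::-1],(640,400))
grab('top'); q=grab('side')[0][150:250,230:370,::-1]; b=cv2.resize(q,(0,0),fx=2.0,fy=2.0)
a[:200,360:640]=b; cv2.imwrite('pics/w5.png',a)
m=np.array([.5538,-.088,.056]); yr=np.array([.037,1,0])/np.hypot(.037,1); zr=-np.sin(np.radians(28))*np.array([yr[1],-yr[0],0])+np.cos(np.radians(28))*np.array([0,0,1]); xr=np.cross(yr,zr)
Q=np.array([xr,yr,zr]).T
L=(cloud('wrist')-m)@Q; 
s=(p.min(2)>130)&(abs(L[...,0])<.03)&(abs(L[...,1])<.08)&(L[...,2]>.05)&(L[...,2]<.08); P=L[s]
print(len(P),cv2.minAreaRect((P[:,:2]*1000).astype(np.float32)))
A=np.c_[P[:,:2],np.ones(len(P))]; print(np.median(P,0),np.linalg.lstsq(A,P[:,2],rcond=None)[0])
t=(abs(L[...,0])<.03)&(abs(L[...,1])<.023)&(L[...,2]>.04)&(L[...,2]<.049); B=L[t]
print('block',len(B),np.linalg.lstsq(np.c_[B[:,:2],np.ones(len(B))],B[:,2],rcond=None)[0])
E
```

```text
time: 21.7
eef_pos: [0.5119, -0.0868, 0.1227]
tcp_rot: [1.949, 1.878, 0.52]
force: [-0.4, -0.4, -0.2]
grip_width: 0.0554
finger_force: 0.0
time: 22.32
eef_pos: [0.4661, -0.0865, 0.2139]
tcp_rot: [1.949, 1.878, 0.522]
force: [-1.5, -0.4, -0.9]
grip_width: 0.0552
finger_force: 0.0
time: 22.95
eef_pos: [0.467, -0.0867, 0.2124]
tcp_rot: [1.95, 1.879, 0.52]
force: [0.7, -0.1, 0.3]
grip_width: 0.0559
finger_force: 0.0
2327 ((-4.335641860961914, 20.56058120727539), (35.90065383911133, 117.87225341796875), 0.8039275407791138)
[-0.00942001  0.00551299  0.06463125] [ 0.02466867 -0.03640002  0.06464756]
block 922 [ 0.10196537 -0.00249916  0.04544685]
```

View pics/w5.png

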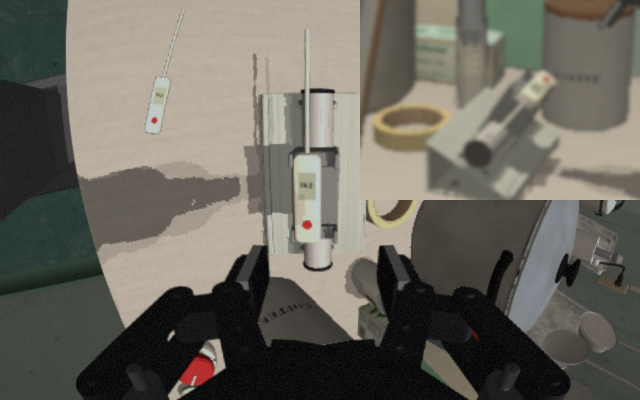

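The handle lies in both forks at (307,195) with its needle pointing left. It has slid against the lower fork arms, an offset of about 3–5 mm, and its height is right. The bystanders look undisturbed, so I'm handing in.

```bash
python3 -c "
from cell import r
print(r.hand_in())"
```

```text
the job is handed in; nothing more can be done
None
```

The holder is snapped fully home near the middle of the rail, the larger probe thermometer lies in both forks with its needle pointing left, and the job is handed in; the verdict was not reported back.

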